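Fill the empty cells of a light-tight vial crate

TASK

The covered crate keeps brown vials in the dark: four of its six cells are already full and two are empty, and the sprung flaps hide which. Press gently on the flaps to feel which cells are empty, and put the two loose brown vials into those, one in each, cap up and pushed down until they stand on the cell's floor. Do not use force on a full cell, and leave the other things on the worktop where they are.

Things in the scene. Friction and masses are not known exactly. Their poses are not given: they have to be found in the camera images.
- crate: the grey crate, fixed: 103 mm along its x, 128 mm along its y, 95 mm high. Origin: centre of its underside; z up. Six cells, 44 mm (x) by 36 mm (y) inside, 5 mm walls, centres at x = -24.5 or 24.5 and y = -41, 0 or 41 mm in its frame, floor 5 mm above the underside. Four of them, different each time, hold the same kind of vial, loose, its cap's top 28 mm below the crate's top
- cell_1 (a point): middle of cell 1 (x -24.5, y -41 mm), level with the crate's top, axes as the crate's. Each cell is shut by two sprung grey flaps with orange lines, 19.5 mm long, that meet in its middle along y and hinge on its -x and +x sides 3.5 mm below the top. They swing only down, at a push of 1 to 3 N, and spring shut when clear
- cell_2 (a point): the same for cell 2 (x -24.5, y 0). In a full cell a pushed vial or finger is stopped hard about 28 mm below the crate's top; in an empty one it goes on. From 32 to 37 mm below the top the cells narrow along x by sloped lips to 34 mm, down to the floor
- cell_3 (a point): the same for cell 3 (x -24.5, y 41 mm). Flaps clamp a vial lightly: let go halfway it may stay there and, if not yet deep, lean along y. Shut fingers fit through the opening and can push it down by the cap until that is 28 mm below the crate's top: then the vial stands on the floor, and the flaps shut once the fingers are out
- cell_4 (a point): the same for cell 4 (x 24.5, y -41 mm)
- cell_5 (a point): the same for cell 5 (x 24.5, y 0)
- cell_6 (a point): the same for cell 6 (x 24.5, y 41 mm)
- vial_a: a loose brown vial with a black screw cap, standing on the worktop: 62 mm tall, body 27 mm across up to about 45 mm, then a shoulder, cap 22 mm across from 50 to 62 mm; about 30 g. Origin: centre of its underside; z up through the cap. The two loose vials are alike
- vial_b: a loose brown vial with a black screw cap, standing on the worktop: 62 mm tall, body 27 mm across up to about 45 mm, then a shoulder, cap 22 mm across from 50 to 62 mm; about 30 g. Origin: centre of its underside; z up through the cap. The two loose vials are alike
- dropper: a white dropper bottle, 28 mm across, 70 mm tall, loose bystander; origin at the centre of its underside
- cup: a clear plastic sample cup, 66 mm across, 72 mm tall, loose bystander; origin at the centre of its underside
- beaker_100: a small glass beaker, 58 mm across, 70 mm tall, loose bystander; origin at the centre of its underside
- timer: a white kitchen timer lying flat, 66x62x21 mm, loose bystander; origin at the centre of its underside

How it is judged:
By the outcome, as a careful person would: the job done as asked, in the order asked, and still so for the second after the job is handed in, with the robot touching nothing.
It also fails if it takes over 72 s, if anything falls off the work surface, if the arm or the gripper's body presses on something with over 40 N, if the wrist force passes 120 N, or if a joint passes its speed limit or range.

ROBOT

A 6-joint arm with a two-finger parallel gripper is mounted at the origin on a cart in front of the work surface, level with it; the furniture and walls round the work are solid. World frame = base frame: x ahead of the robot, y to its left, z up, the work surface at z = 0. Lengths are in m, angles in rad, forces in N, time in s.
With the tool pointing down it reaches from about 0.325 to 1 m from the base axis. Payload 5.1 kg.
Tool frame: the origin (TCP) lies at the very end of the fingers, on their centre line; the grasp point (between the pads) lies env.grip_point_offset behind it (env.grip_point_offset is the distance from the TCP to the grasp point, in m); z points along the fingers, y is the line along which they close (so a half turn about z gives the same grasp; the last joint's range is limited). The gripper opens to 85 mm and grips with 20 to 120 N. Pads are 22 mm wide; open, the fingers measure 114 mm over their backs; the gripper's body (76 mm by 85 mm) begins 54 mm behind the grasp point. The pads swing forward as they close: fully open they stand 13 mm farther back than shut.
Start: joints at [-1.191, 0.124, 1.65, -0, 1.367, -0.083], TCP at [0.29, -0.582, 0.231] pointing down, gripper open.
Joint ranges: [-2.61, 2.61], [-1.02, 2.33], [0.03, 2.71], [-1.35, 4.49], [0.32, 2.68], [-2.91, 2.91]. Speed limits (rad/s): [2.57, 2.57, 3.14, 3.14, 3.14, 3.14].

INTERFACE

Orientations are given as a unit quaternion [w, x, y, z].
In Python, from workcell import env gives the robot as it stands.
- The arm moves only by the shell command python3 shift.py FILE [OPENING], which reads ROWS from the file FILE. ROWS is 1 to 5 rows, one to a line, with the numbers parted by spaces; each row has 4 numbers: dx, dy, dz in shares of the most that a row can go, 1 being 62.5 mm, then a turn about the tool's z in rad; each row shifts and turns the commanded pose from where the row before left it, along the tool's axes as they then stand; what a row does not reach is not made up. A row lasts 1/8 s, in which the tool goes at most 0.0625 m and 0.188 rad, less where a joint would pass 70% of its speed; a pose out of reach is approached as far as the arm can. OPENING is the finger opening in m, set as the command begins (- or left out keeps the last). The fingers move at their own pace and stop on an object; the grip force is fixed at half the most. Time passes only in rows, so rows that do not move let the fingers close. It prints the time, the measured TCP pose, the force, the opening and the grip force at its end. Input that does not fit is refused with a message, and nothing moves.
- env.get_state(): the state, without advancing time (a new reading comes with each control period).
- env.camera(name): name is "scene" or "top" or "wrist"; returns a dict with "color" (400x640x3 uint8, red, green, blue), "camera_matrix" (3x3 intrinsics, pixels), "T" (4x4, takes a point from camera to world coordinates). Camera axes: x right, y down, z forward; pixel columns grow to the right and rows downward; lengths in m; the calibration is good to about 2 mm. The wrist camera is an equidistant fisheye: a pixel r from the principal point sees the ray r / f radians off the axis. A picture is of the moment at which its call begins. There is no depth.
- env.close_job(): hands the job in; it is judged then, once.
The state is a dict: "t": time; "q": joint angles; "qd": joint speeds; "effort": joint torques, N m; "position": TCP position; "eef_rot": TCP orientation; "ft_force": force on the tool from outside, world axes, zero at the start; "moment": the same for the moment, N m; "opening": finger opening in m; "grasp_force": force on a finger pad.
Only numpy, scipy, OpenCV 4.12 (cv2) and the standard library are available. Lean on these libraries where they do the work, as an engineer would, in place of code of your own. Each camera call takes 0.05 s, during which the arm holds its last target. There are 200 camera calls.

## Working session

There is one attempt and no reset: what is moved stays moved. The work goes in short steps, Python scripts to look and compute and a shell command to move; the robot and the scene stay as the last step left them, time stands still between calls to the robot, and variables do not carry over. Pictures are saved under pics/ and viewed, at most 10 in all, crops included, and the job is handed in when it is done.

```bash
ls; mkdir -p pics
python3 - <<'E'
from workcell import env
import cv2,numpy as np
np.set_printoptions(precision=4,suppress=True)
for n in ["top","scene"]:
    c=env.camera(n); cv2.imwrite(f"pics/{n}0.png",c["color"][:,:,::-1]); print(c["camera_matrix"],c["T"])
    np.savez(f"{n}.npz",K=c["camera_matrix"],T=c["T"])
print(env.get_state(),env.grip_point_offset)
E
```

```text
pics
shift.py
workcell.py
[[512.547    0.     332.9374]
 [  0.     512.547  205.285 ]
 [  0.       0.       1.    ]] [[ 0.0123 -0.9833  0.1818  0.2633]
 [-0.9997 -0.0087  0.0207 -0.209 ]
 [-0.0187 -0.182  -0.9831  1.4935]
 [ 0.      0.      0.      1.    ]]
[[374.6919   0.     321.1048]
 [  0.     374.6919 191.177 ]
 [  0.       0.       1.    ]] [[-0.7499 -0.3575  0.5566  0.0531]
 [-0.6615  0.4179 -0.6228  0.3495]
 [-0.01   -0.8352 -0.5499  0.5615]
 [ 0.      0.      0.      1.    ]]
{'t': 0.1, 'q': array([-1.1905,  0.1245,  1.6515, -0.    ,  1.3675, -0.0826]), 'qd': array([ 0.0011,  0.001 , -0.0037,  0.0004,  0.0003, -0.001 ]), 'effort': array([ -0.0001, -42.493 , -36.6654,  -0.0001,   0.0039,  -0.    ]), 'position': array([ 0.29  , -0.5811,  0.2302]), 'eef_rot': array([-0.001 ,  0.9733,  0.2294, -0.0001]), 'ft_force': array([0.1965, 0.6574, 0.3225]), 'moment': array([-0.028 ,  0.0103,  0.005 ]), 'grasp_force': 0.0, 'opening': 0.08554005728164185} 0.0187
```
View pics/top0.png

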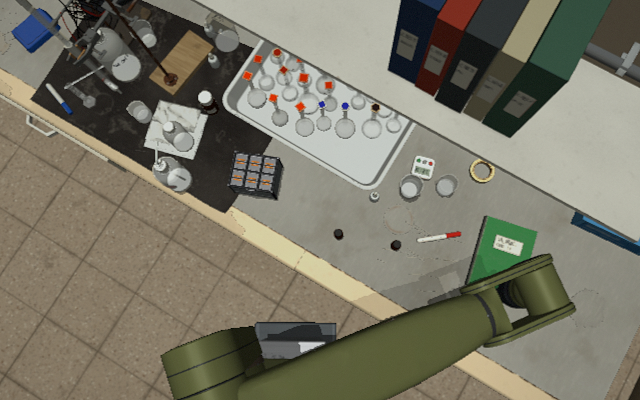

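View pics/scene0.png

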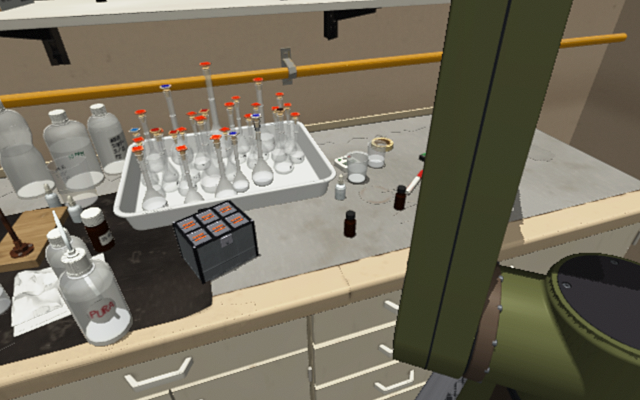

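The top view shows the crate at about (257,174) and the loose vials at (338,234) and (396,245). The dropper is at (375,197), with the cup and beaker near (411,187) and (447,185). I'll enlarge these areas next.

Run:
```python
import cv2,numpy as np
a=cv2.imread("pics/top0.png"); s=cv2.imread("pics/scene0.png")
R=lambda im,x,y,w,h,k: cv2.resize(im[y:y+h,x:x+w],None,fx=k,fy=k,interpolation=cv2.INTER_CUBIC)
A=R(a,222,142,67,75,6)   # 402x450
B=np.vstack([R(a,325,222,32,24,9),R(a,380,230,32,24,9)]) 
o=np.zeros((450,700,3),np.uint8); o[:450,:402]=A; o[:432,408:696]=B
cv2.imwrite("pics/crop1.png",o)
```

View pics/crop1.png

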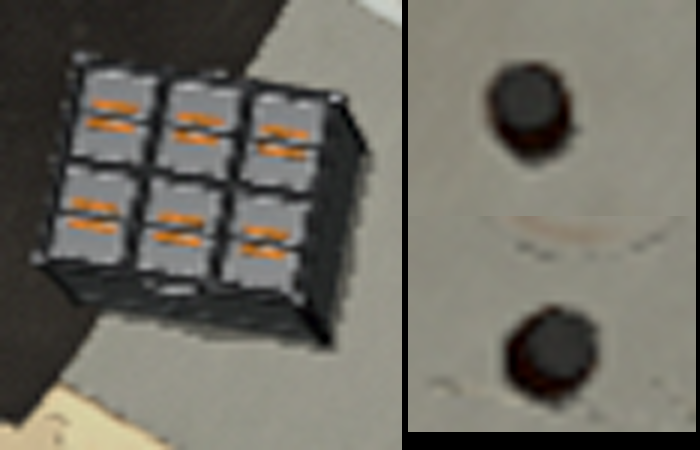

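The crop shows the six slits (the midlines between the orange lines). The upper row is at crop (113,117), (198,129) and (283,143), and the lower row at (94,215), (179,230) and (264,243). The cap tops are at (530,98) and (562,343).

```bash
cat > h.py <<'E'
import numpy as np
from scipy.spatial.transform import Rotation as Ro
def ray(n,p,z):
    d=np.load(n+".npz"); K,T=d["K"],d["T"]
    v=T[:3,:3]@np.linalg.solve(K,[p[0],p[1],1]); o=T[:3,3]
    return o+v*(z-o[2])/v[2]
def proj(n,P):
    d=np.load(n+".npz"); q=np.linalg.inv(d["T"])@np.append(P,1); q=d["K"]@q[:3]; return q[:2]/q[2]
def delta(P):
    from workcell import env
    s=env.get_state(); w,x,y,z=s["eef_rot"]
    return Ro.from_quat([x,y,z,w]).inv().apply(np.array(P)-s["position"])
E
cat > m.py <<'E'
from h import *
import cv2
np.set_printoptions(precision=4,suppress=True)
f=lambda x,y,x0,y0,k:((x+.5)/k-.5+x0,(y+.5)/k-.5+y0)
pc=[(113,117),(198,129),(283,143),(94,215),(179,230),(264,243)]
W=np.array([ray("top",f(*p,222,142,6),.0915)[:2] for p in pc])
# crate coords: image up=+x-ish, left=+y-ish
M=np.array([(24.5,41),(24.5,0),(24.5,-41),(-24.5,41),(-24.5,0),(-24.5,-41)])/1e3
c=W.mean(0); U,S,Vt=np.linalg.svd((W-c).T@M); R=U@Vt
print("crate",c,np.degrees(np.arctan2(R[1,0],R[0,0])),"res mm\n",(W-c-M@R.T)*1e3)
cells=c+M@R.T; print(cells); np.save("cells.npy",cells)
for p in [(338.6,232.9),(397.1,244.1)]:
    P=ray("top",p,.062); print("vial",P,proj("scene",P))
for q in cells: print(proj("scene",np.append(q,.0915)))
E
python3 m.py
python3 - <<'E'
import cv2,numpy as np
s=cv2.imread("pics/scene0.png")
R=lambda im,x,y,w,h,k: cv2.resize(im[y:y+h,x:x+w],None,fx=k,fy=k,interpolation=cv2.INTER_CUBIC)
o=np.zeros((420,790,3),np.uint8); o[:420,:540]=R(s,172,197,90,70,6); o[:240,545:785]=R(s,335,205,30,30,8); o[245:420,545:785]=R(s,385,180,30,30,8)[:175]
cv2.imwrite("pics/crop2.png",o)
E
```

```text
crate [0.6178 0.0475] -8.587141125292348 res mm
 [[-0.2739  0.1519]
 [ 0.2806  0.1329]
 [-0.124   0.1828]
 [ 0.51   -0.3565]
 [-0.288  -0.2064]
 [-0.1047  0.0954]]
[[0.6481 0.0844]
 [0.642  0.0439]
 [0.6359 0.0033]
 [0.5997 0.0917]
 [0.5935 0.0512]
 [0.5874 0.0106]]
vial [ 0.4492 -0.1959  0.062 ] [351.9263 212.5552]
vial [ 0.4193 -0.3597  0.062 ] [402.3209 187.0471]
[188.9846 225.4411]
[207.8526 217.3592]
[225.6885 209.7194]
[199.5424 237.4929]
[218.8992 228.7158]
[237.1537 220.4386]
```

View pics/crop2.png

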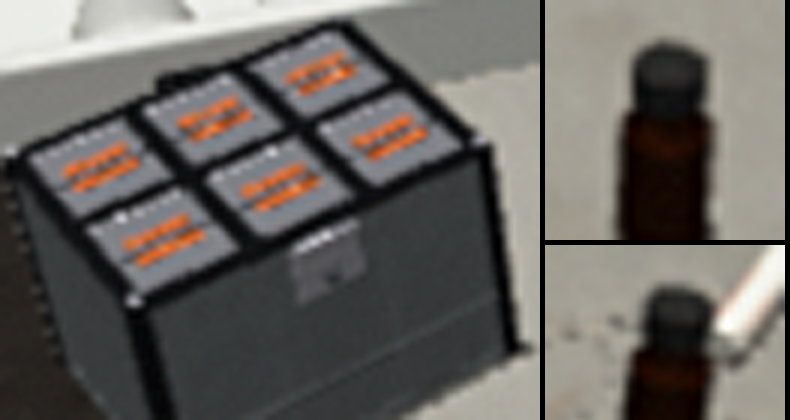

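The scene crop agrees to about 1 px. Slits read: (102,168), (217,117), (322,74), (165,240), (280,186), (390,138); caps: (670,62) and (680,305). I'll fuse both cameras and check how close the flasks are.

```bash
cat >> m.py <<'E'
from scipy.optimize import least_squares
sc=[(102,168),(217,117),(322,74),(165,240),(280,186),(390,138)]
T=[f(*p,222,142,6) for p in pc]; S=[f(*p,172,197,6) for p in sc]
def fit(P):
    r=[]; c,s=np.cos(P[2]),np.sin(P[2])
    for m,t,u in zip(M,T,S):
        w=[P[0]+c*m[0]-s*m[1],P[1]+s*m[0]+c*m[1],.0915]
        r+=[2.8*(proj("top",w)-t),1.9*(proj("scene",w)-u)]
    return np.concatenate(r)
q=least_squares(fit,[.6178,.0475,-.15]); print("crate fused",q.x,abs(q.fun).max())
c,s=np.cos(q.x[2]),np.sin(q.x[2]); cells=q.x[:2]+M@np.array([[c,s],[-s,c]]); print(cells); np.save("cells.npy",cells)
for t,u in [((338.6,232.9),f(670-545,62,335,205,8)),((397.1,244.1),f(680-545,305-245,385,180,8))]:
    v=least_squares(lambda P:np.r_[2.8*(proj("top",[*P,.062])-t),1.9*(proj("scene",[*P,.062])-u)],[.44,-.2]); print("vial fused",v.x,v.fun)
for p in [(257,98),(280,117),(305,126),(248,76)]: print("flask",p,ray("top",p,.03),ray("top",p,.12))
print("dropper",ray("top",(375,197),.07))
E
python3 m.py | tail -18
python3 -c "
from h import *
print(delta([.4475,-.196,.1]),delta([.63,0,.18]))"
```

```text
[225.6885 209.7194]
[199.5424 237.4929]
[218.8992 228.7158]
[237.1537 220.4386]
crate fused [ 0.6187  0.0473 -0.1517] 2.001367294379307
[[0.6491 0.0841]
 [0.6429 0.0436]
 [0.6367 0.0031]
 [0.6006 0.0915]
 [0.5944 0.051 ]
 [0.5882 0.0105]]
vial fused [ 0.4507 -0.195 ] [-0.8491 -1.4127  1.8888  0.3252]
vial fused [ 0.42   -0.3593] [-0.4419 -0.6802  1.0465 -0.0755]
flask (257, 98) [0.8626 0.0559 0.03  ] [0.8257 0.0396 0.12  ]
flask (280, 117) [ 0.8025 -0.0158  0.03  ] [ 0.7693 -0.0277  0.12  ]
flask (305, 126) [ 0.7746 -0.0917  0.03  ] [ 0.7432 -0.0989  0.12  ]
flask (248, 76) [0.9336 0.0863 0.03  ] [0.8924 0.0682 0.12  ]
dropper [ 0.5515 -0.2979  0.07  ]
[ 0.31287015 -0.27399973  0.13073126] [ 0.56369732 -0.36803667  0.05095009]
```

Units first: shifts go in shares of 62.5 mm. So 0.044 m is 0.704, -0.033 m is -0.528.

```bash
echo '0.704 -0.528 0 0
0.704 -0.528 0 0
0.704 -0.528 0 0
0.704 -0.528 0 0
0.704 -0.528 0 0' > mv.in && python3 shift.py mv.in 0; echo '0.704 -0.528 0 0
0.704 -0.528 0 0
0.704 -0.528 0 0
0.704 -0.528 0 0
0.704 -0.528 0 0' > mv.in && python3 shift.py mv.in;echo '0.704 -0.528 0 0
0.704 -0.528 0 0
0 0 0 0' > mv.in && python3 shift.py mv.in; echo '0 0 0 -0.18
0 0 0 -0.18
0 0 0 -0.18
0 0 0 -0.18
0 0 0 -0.18' > mv.in && python3 shift.py mv.in; echo '0 0 0 -0.057
0 0 0 0' > mv.in && python3 shift.py mv.in
cat > go.py <<'E'
# print tool-frame delta and yaw error to target: cell index i or x y, and z
import sys
from h import *
from workcell import env
a=[float(v) for v in sys.argv[1:]]
P=[*np.load("cells.npy")[int(a[0])],a[1]] if len(a)==2 else a
s=env.get_state(); w,x,y,z=s["eef_rot"]; R=Ro.from_quat([x,y,z,w]).as_matrix()
print("t",s["t"],"delta",delta(P).round(4),"yaw_y",np.arctan2(R[1,1],R[0,1]).round(4),"f",s["ft_force"].round(2),"q6",s["q"][5].round(2))
E
python3 go.py 5 .1
```

```text
t: 0.72
position: [0.4137, -0.3339, 0.2308]
eef_rot: [-0.0, 0.973, 0.229, -0.0]
ft_force: [0.6, 0.0, -1.0]
opening: 0.0003
grasp_force: 0.0
t: 1.35
position: [0.5369, -0.0881, 0.2309]
eef_rot: [-0.0, 0.973, 0.229, -0.0]
ft_force: [-0.0, -1.4, -0.1]
opening: 0.0001
grasp_force: 0.0
t: 1.72
position: [0.5863, 0.0115, 0.2306]
eef_rot: [-0.0, 0.973, 0.232, -0.001]
ft_force: [0.1, 0.2, 0.3]
opening: -0.0
grasp_force: 0.0
t: 2.35
position: [0.5852, 0.0074, 0.2308]
eef_rot: [-0.0, 0.775, 0.632, -0.001]
ft_force: [-0.4, 0.3, 0.2]
opening: -0.0
grasp_force: 0.0
t: 2.6
position: [0.5853, 0.0075, 0.2309]
eef_rot: [-0.0, 0.759, 0.651, -0.0]
ft_force: [-0.1, -0.6, 0.1]
opening: -0.0002
grasp_force: 0.0
t 2.6 delta [0.0034 0.0026 0.1309] yaw_y -0.1528 f [-0.11 -0.65  0.12] q6 0.07
```

Converted, 0.05 m is 0.8, 0.025 m is 0.4.

```bash
echo '0.0544 0.0416 0.8 0
0 0 0.8 0
0 0 0.4 0
0 0 0 0' > mv.in && python3 shift.py mv.in | tail -3; echo '0 0 0.16 0
0 0 0.16 0
0 0 0.16 0
0 0 0.08 0
0 0 0 0' > mv.in && python3 shift.py mv.in; python3 go.py 5 .067
```

```text
ft_force: [0.6, -0.6, -0.1]
opening: 0.0001
grasp_force: 0.0
t: 3.72
position: [0.5886, 0.0115, 0.0707]
eef_rot: [-0.0, 0.758, 0.652, -0.0]
ft_force: [0.0, 0.7, -0.5]
opening: 0.0002
grasp_force: 0.7
t 3.725 delta [-0.001  -0.0002  0.0037] yaw_y -0.151 f [ 0.01  0.74 -0.54] q6 0.08
```

```bash
echo '0 0 0.032 0
0 0 0.016 0
0 0 0.016 0
0 0 0 0' > mv.in && python3 shift.py mv.in; echo '0 0 0.016 0
0 0 0 0' > mv.in && python3 shift.py mv.in
```

```text
t: 4.22
position: [0.589, 0.0114, 0.0674]
eef_rot: [0.0, 0.758, 0.652, 0.0]
ft_force: [0.5, 0.6, 0.3]
opening: 0.0002
grasp_force: 0.9
t: 4.47
position: [0.5896, 0.0115, 0.0673]
eef_rot: [0.0, 0.758, 0.652, 0.001]
ft_force: [-0.8, 1.0, 5.6]
opening: 0.0003
grasp_force: 3.1
```

Cell idx 5 is full, with a hard stop at 0.0673. Next is idx 4, at tool x +0.041.

Converted, -0.04 m is -0.64, 0.04 m is 0.64.

```bash
echo '0 0 -0.64 0
0.64 -0.008 0 0
0 0 0 0' > mv.in && python3 shift.py mv.in >/dev/null; python3 go.py 4 .07;  echo '0 0 0.16 0
0 0 0.16 0
0 0 0.16 0
0 0 0.096 0
0 0 0 0' > mv.in && python3 shift.py mv.in|sed -n '2p;4p';echo '0 0 0.032 0
0 0 0.016 0
0 0 0.016 0
0 0 0 0' > mv.in && python3 shift.py mv.in|sed -n '2p;4p'
```

```text
t 4.85 delta [-0.0015  0.0003  0.0363] yaw_y -0.1485 f [-0.8   0.35  0.34] q6 0.15
position: [0.5939, 0.0507, 0.0693]
ft_force: [0.5, 0.3, 0.5]
position: [0.5951, 0.0512, 0.0672]
ft_force: [0.5, 0.4, 4.1]
```

Converted, 0.041 m is 0.656, -0.04 m is -0.64.

```bash
echo '0 0 -0.64 0
0.656 -0.008 0 0
0 0 0 0' > mv.in && python3 shift.py mv.in >/dev/null; python3 go.py 3 .07;  echo '0 0 0.16 0
0 0 0.16 0
0 0 0.16 0
0 0 0.096 0
0 0 0 0' > mv.in && python3 shift.py mv.in|sed -n '2p;4p';echo '0 0 0.032 0
0 0 0.016 0
0 0 0.016 0
0 0 0 0' > mv.in && python3 shift.py mv.in|sed -n '2p;4p'
```

```text
t 6.35 delta [-0.0017  0.0008  0.0365] yaw_y -0.1484 f [-0.13  1.03 -0.16] q6 0.21
position: [0.5995, 0.0913, 0.0692]
ft_force: [0.7, -0.2, -0.5]
position: [0.6008, 0.0918, 0.0673]
ft_force: [-0.3, 0.6, 4.8]
```

Converted, 0.048 m is 0.768, -0.04 m is -0.64.

```bash
echo '0 0 -0.64 0
0 0.768 0 0
0 0 0 0' > mv.in && python3 shift.py mv.in >/dev/null; python3 go.py 0 .07;  echo '0 0 0.16 0
0 0 0.16 0
0 0 0.16 0
0 0 0.096 0
0 0 0 0' > mv.in && python3 shift.py mv.in|sed -n '2p;4p';echo '0 0 0.032 0
0 0 0.016 0
0 0 0.016 0
0 0 0 0' > mv.in && python3 shift.py mv.in|sed -n '2p;4p'
```

```text
t 7.85 delta [ 0.0001 -0.0004  0.0364] yaw_y -0.1518 f [-0.34  0.44 -1.13] q6 0.2
position: [0.6468, 0.0844, 0.0693]
ft_force: [0.1, -0.3, -0.5]
position: [0.6476, 0.0845, 0.0664]
ft_force: [0.7, 0.9, 1.5]
```

Converted, 0.001 m is 0.016.

```bash
echo '0 0 0.016 0
0 0 0 0' > mv.in && python3 shift.py mv.in|sed -n '2p;4p'; echo '0 0 0.016 0
0 0 0 0' > mv.in && python3 shift.py mv.in|sed -n '2p;4p'
```

```text
position: [0.6475, 0.0845, 0.0652]
ft_force: [-0.5, 0.1, 0.8]
position: [0.6474, 0.0844, 0.0641]
ft_force: [0.0, 0.3, 0.9]
```

Cell idx 0 is empty: the fingers went past 0.067 freely. Next is idx 1, at tool x −0.041.

```bash
echo '0 0 -0.656 0
-0.656 0.016 0 0
0 0 0 0' > mv.in && python3 shift.py mv.in >/dev/null; python3 go.py 1 .07;  echo '0 0 0.16 0
0 0 0.16 0
0 0 0.16 0
0 0 0.096 0
0 0 0 0' > mv.in && python3 shift.py mv.in|sed -n '2p;4p';echo '0 0 0.032 0
0 0 0.016 0
0 0 0.016 0
0 0 0 0' > mv.in && python3 shift.py mv.in|sed -n '2p;4p'
```

```text
t 9.85 delta [0.0017 0.0005 0.0355] yaw_y -0.1535 f [-0.21  0.84 -0.05] q6 0.14
position: [0.6418, 0.044, 0.0681]
ft_force: [1.0, -0.2, -0.6]
position: [0.6435, 0.0439, 0.0673]
ft_force: [-0.4, 1.0, 6.5]
```

Converted, -0.042 m is -0.672, -0.04 m is -0.64.

```bash
echo '0 0 -0.64 0
-0.672 0 0 0
0 0 0 0' > mv.in && python3 shift.py mv.in >/dev/null; python3 go.py 2 .07;  echo '0 0 0.16 0
0 0 0.16 0
0 0 0.16 0
0 0 0.096 0
0 0 0 0' > mv.in && python3 shift.py mv.in|sed -n '2p;4p';echo '0 0 0.032 0
0 0 0.016 0
0 0 0.016 0
0 0 0.016 0
0 0 0 0' > mv.in && python3 shift.py mv.in|sed -n '2p;4p'; echo '0 0 -0.8 0
0 0 -0.8 0
0 0 0 0' > mv.in && python3 shift.py mv.in 0.045|sed -n '2p;4p'; python3 go.py .4507 -.195 .165
```

```text
t 11.35 delta [0.0028 0.0003 0.0359] yaw_y -0.1535 f [ 0.57 -0.06 -0.41] q6 0.07
position: [0.6355, 0.0025, 0.0682]
ft_force: [1.1, 1.3, -0.4]
position: [0.636, 0.0022, 0.0643]
ft_force: [-0.4, -0.2, 0.5]
position: [0.6392, 0.0019, 0.1703]
ft_force: [0.3, -0.1, -0.7]
t 12.975 delta [-0.2231 -0.1568  0.0036] yaw_y -0.151 f [ 0.33 -0.14 -0.66] q6 0.07
```

```bash
echo '-0.7136 -0.5024 0 0
-0.7136 -0.5024 0 0
-0.7136 -0.5024 0 0
-0.7136 -0.5024 0 0
-0.7136 -0.5024 0 0' > mv.in && python3 shift.py mv.in 0.045 >/dev/null; echo '0 0 0.64 0
0 0 0 0' > mv.in && python3 shift.py mv.in ; python3 go.py .4507 -.195 .049
python3 - <<'E'
from workcell import env
import cv2
c=env.camera("wrist"); print(c["camera_matrix"],c["T"]); cv2.imwrite("pics/w1.png",c["color"][:,:,::-1])
import numpy as np; np.savez("w1.npz",K=c["camera_matrix"],T=c["T"])
E
```

```text
t: 13.85
position: [0.4439, -0.1934, 0.1201]
eef_rot: [-0.004, 0.759, 0.651, -0.001]
ft_force: [-0.5, -0.0, -0.9]
opening: 0.0448
grasp_force: 0.0
t 13.85 delta [-0.0008  0.0075  0.071 ] yaw_y -0.1523 f [-0.52 -0.02 -0.86] q6 -0.37
[[309.70691629   0.         320.82310095]
 [  0.         309.70691629 202.12568429]
 [  0.           0.           1.        ]] [[ 0.98838068 -0.14235441 -0.05328093  0.45664887]
 [-0.15176217 -0.94377838 -0.29368454 -0.11735332]
 [-0.00847811  0.29835816 -0.95441633  0.26223126]
 [ 0.          0.          0.          1.        ]]
```

View pics/w1.png

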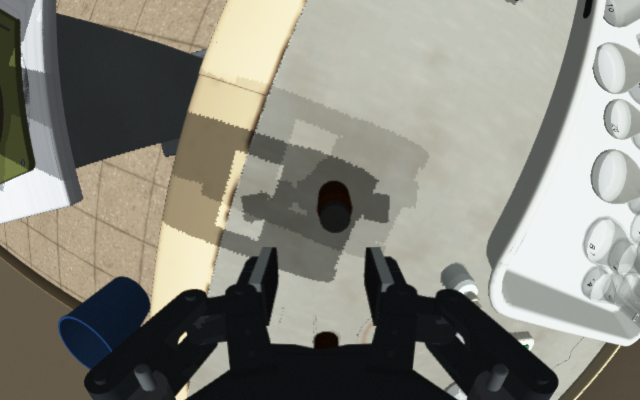

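The wrist view shows vial a's cap top centred at about (335,217), between the fingers. I'll turn that into a position.

```bash
cat >> h.py <<'E'
def fish(n,p,z):
    d=np.load(n+".npz"); K,T=d["K"],d["T"]
    u=np.array([p[0]-K[0,2],p[1]-K[1,2]]); r=np.hypot(*u); th=r/K[0,0]
    v=T[:3,:3]@np.r_[np.sin(th)*u/r,np.cos(th)]; o=T[:3,3]
    return o+v*(z-o[2])/v[2]
E
python3 -c "
from h import *
print(fish('w1',(335,217),.062))"; echo '0 0 0 0' > mv.in && python3 shift.py mv.in|sed -n '2,3p'
```

```text
[ 0.45349398 -0.19102734  0.062     ]
position: [0.4481, -0.1945, 0.1252]
eef_rot: [0.0, 0.758, 0.652, 0.0]
```

```bash
python3 go.py .452 -.193 .049
```

```text
t 14.025 delta [0.0021 0.0036 0.0762] yaw_y -0.15 f [ 0.17 -0.15  0.91] q6 -0.37
```

```bash
echo '0.0336 0.0576 0.64 0
0 0 0.48 0
0 0 0.0992 0
0 0 0 0' > mv.in && python3 shift.py mv.in|sed -n '2p;4p'; echo '0 0 0 0
0 0 0 0
0 0 0 0
0 0 0 0' > mv.in && python3 shift.py mv.in 0;python3 go.py .452 -.193 .049
```

```text
position: [0.4521, -0.1932, 0.0492]
ft_force: [-0.1, 0.5, -0.0]
t: 15.02
position: [0.4527, -0.1939, 0.0502]
eef_rot: [0.002, 0.758, 0.652, 0.001]
ft_force: [-0.1, 1.1, 5.6]
opening: 0.0193
grasp_force: 58.5
t 15.025 delta [ 0.0008 -0.0008  0.0012] yaw_y -0.1512 f [-0.06  1.06  5.56] q6 -0.36
```

Converted, -0.05 m is -0.8, -0.04 m is -0.64.

```bash
echo '0 0 -0.64 0
0 0 -0.8 0
0 0 -0.48 0
0 0 0 0
0 0 0 0' > mv.in && python3 shift.py mv.in
python3 - <<'E'
from workcell import env
import cv2,numpy as np
c=env.camera("wrist"); np.savez("w2.npz",K=c["camera_matrix"],T=c["T"])
s=env.camera("scene")["color"][:,:,::-1]; w=c["color"][:,:,::-1]
from h import proj
p=proj("scene",env.get_state()["position"]).astype(int); print(p)
x,y=max(p[0]-50,0),max(p[1]-50,0)
k=lambda a:cv2.resize(a,(400,400),interpolation=cv2.INTER_CUBIC)
cv2.imwrite("pics/l1.png",np.hstack([k(w[160:360,235:435]),k(s[y:y+100,x:x+100])]))
E
```

```text
t: 15.65
position: [0.4504, -0.1927, 0.1668]
eef_rot: [-0.001, 0.758, 0.652, -0.0]
ft_force: [-1.0, -0.4, -0.9]
opening: 0.0191
grasp_force: 58.8
[352 172]
```

View pics/l1.png

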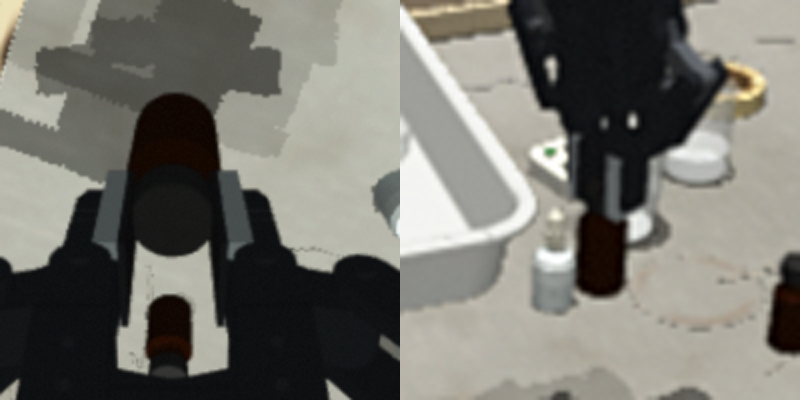

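The vial is held by its cap and hangs upright. The cap top is centred at wrist pixel (321,266), so I'll check its offset in the hand.

```bash
python3 -c "
from h import *
P=fish('w2',(321,266),.179);print(P,delta(P))"; python3 go.py 2 .165
```

```text
[ 0.45105054 -0.18823513  0.179     ] [ 0.00437782  0.00032867 -0.01306113]
t 15.75 delta [0.2214 0.1551 0.0007] yaw_y -0.151 f [ 0.46 -0.02 -0.71] q6 -0.36
```

Converted, 0.0438 m is 0.7008, 0.031 m is 0.496.

```bash
echo '0.7008 0.496 0 0
0.7008 0.496 0 0
0.7008 0.496 0 0
0.7008 0.496 0 0
0.7008 0.496 0 0' > mv.in && python3 shift.py mv.in>/dev/null; echo '0 0 0 0
0 0 0 0' > mv.in && python3 shift.py mv.in; python3 go.py 2 .165
python3 - <<'E'
from workcell import env
import cv2,numpy as np
c=env.camera("wrist"); np.savez("w3.npz",K=c["camera_matrix"],T=c["T"])
w=c["color"][:,:,::-1]
cv2.imwrite("pics/w3.png",cv2.resize(w[100:300,190:450],None,fx=3,fy=3,interpolation=cv2.INTER_CUBIC))
E
```

```text
t: 16.62
position: [0.6364, 0.0002, 0.1661]
eef_rot: [-0.001, 0.758, 0.652, -0.001]
ft_force: [-0.2, 0.6, 0.0]
opening: 0.0192
grasp_force: 58.9
t 16.625 delta [ 0.0029 -0.0001  0.0011] yaw_y -0.1505 f [-0.17  0.57  0.01] q6 0.07
```

View pics/w3.png

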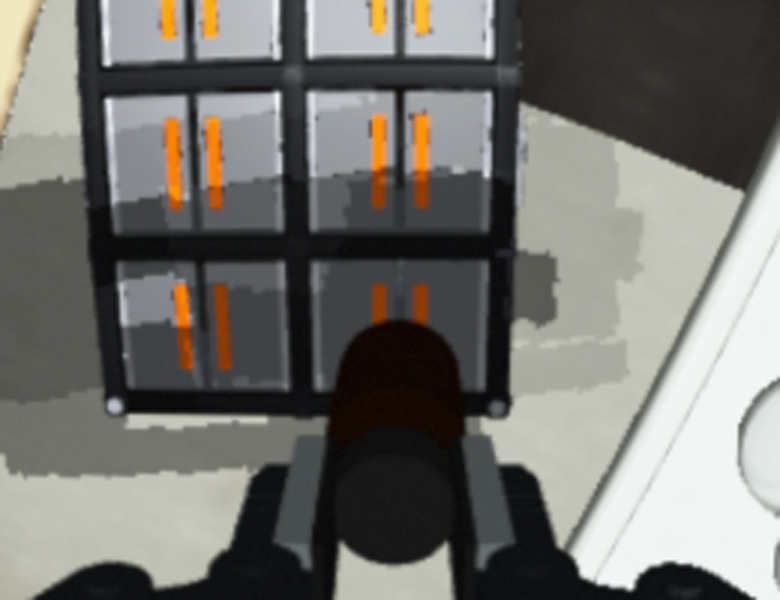

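The wrist view shows the slit centres at crop (400,161) for idx 1, (194,163) for idx 4 and (202,326) for idx 5. The cap top is at (394,497), and the far edge of the vial's underside is at (400,320). I'll compare them in one camera's frame.

```bash
python3 -c "
from h import *
g=lambda x,y:((x+.5)/3-.5+190,(y+.5)/3-.5+100)
C=np.load('cells.npy')
for i,p in [(1,(400,161)),(4,(194,163)),(5,(202,326))]:
    P=fish('w3',g(*p),.0915); print(i,delta(P).round(4),'err vs fused',(delta(P)-delta([*C[i],.0915])).round(4))
P=fish('w3',g(394,497),.178); print('cap',delta(P).round(4))
P=fish('w3',g(400,320),.116); print('bottom edge',delta(P).round(4),'centre x',(delta(P)[0]-.0135).round(4))
print('cell2',delta([*C[2],.095]).round(4))
P=fish('w3',g(400,325),.095); print('cell2 mid bounds',delta(P).round(4))
"
```

```text
1 [0.0456 0.0013 0.075 ] err vs fused [ 0.0011  0.0012 -0.    ]
4 [ 0.0456 -0.0478  0.0752] err vs fused [ 0.0011  0.0011 -0.    ]
5 [ 0.0046 -0.048   0.0752] err vs fused [ 0.0011  0.0009 -0.    ]
cap [ 0.0052 -0.0001 -0.0114]
bottom edge [0.0144 0.0012 0.0505] centre x 0.0009
cell2 [0.0034 0.0001 0.0716]
cell2 mid bounds [0.0062 0.0014 0.0715]
```

Converted, 0.01 m is 0.16, 0.002 m is 0.032.

```bash
echo '0.032 0.008 0.24 0
0 0 0.16 0
0 0 0.16 0
0 0 0.08 0
0 0 0 0' > mv.in && python3 shift.py mv.in; echo '0 0 0.096 0
0 0 0.096 0
0 0 0.096 0
0 0 0 0' > mv.in && python3 shift.py mv.in;python3 go.py 2 .0965
```

```text
t: 17.3
position: [0.6377, 0.002, 0.1273]
eef_rot: [-0.0, 0.758, 0.652, -0.0]
ft_force: [0.5, -0.2, -0.4]
opening: 0.019
grasp_force: 59.0
t: 17.8
position: [0.6375, 0.0021, 0.1089]
eef_rot: [-0.001, 0.758, 0.652, -0.001]
ft_force: [0.0, 0.4, -1.6]
opening: 0.0191
grasp_force: 58.9
t 17.8 delta [ 0.0009 -0.0009  0.0124] yaw_y -0.151 f [ 0.03  0.37 -1.61] q6 0.07
```

Converted, 0.006 m is 0.096, 0.004 m is 0.064.

```bash
echo '0 0 0.096 0
0 0 0.064 0
0 0 0.016 0
0 0 0 0' > mv.in && python3 shift.py mv.in; echo '0 0 0 0
0 0 0 0
0 0 0 0' > mv.in && python3 shift.py mv.in 0.045;echo '0 0 -0.48 0
0 0 -0.48 0
0 0 0 0' > mv.in && python3 shift.py mv.in ; python3 go.py 2 .0965
python3 - <<'E'
from workcell import env
import cv2,numpy as np
c=env.camera("wrist"); np.savez("w4.npz",K=c["camera_matrix"],T=c["T"])
w=c["color"][:,:,::-1]
cv2.imwrite("pics/w4.png",cv2.resize(w[100:300,190:450],None,fx=3,fy=3,interpolation=cv2.INTER_CUBIC))
E
```

```text
t: 18.3
position: [0.638, 0.002, 0.0989]
eef_rot: [-0.0, 0.758, 0.652, -0.0]
ft_force: [0.4, -0.1, -0.8]
opening: 0.0193
grasp_force: 58.9
t: 18.68
position: [0.6383, 0.002, 0.0993]
eef_rot: [0.0, 0.758, 0.652, 0.0]
ft_force: [0.4, 1.1, 0.4]
opening: 0.0448
grasp_force: 0.0
t: 19.05
position: [0.6403, 0.0018, 0.1628]
eef_rot: [0.002, 0.758, 0.652, 0.002]
ft_force: [-0.3, 0.2, 0.2]
opening: 0.045
grasp_force: 0.0
t 19.05 delta [ 0.0007 -0.0042  0.0663] yaw_y -0.1509 f [-0.31  0.17  0.16] q6 0.07
```

View pics/w4.png

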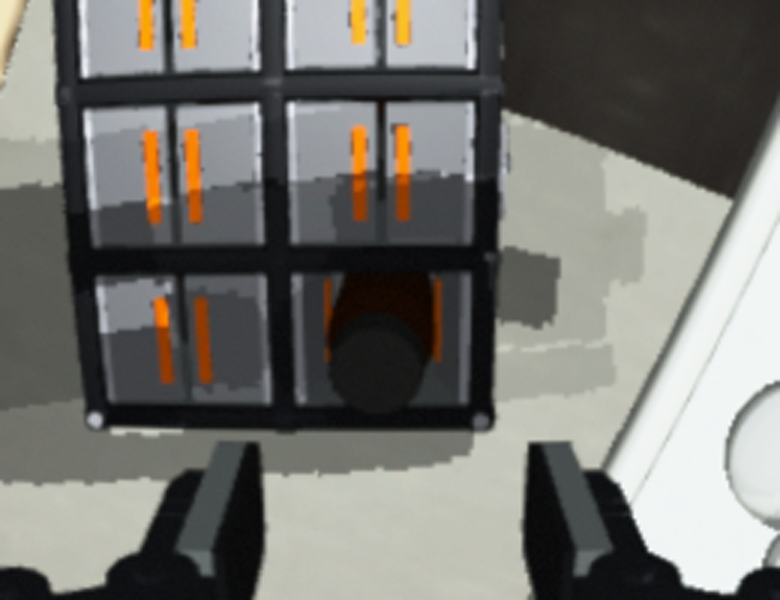

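The vial is upright in the open flaps, with the cap at crop (378,362), inside the cell. Now I'll push it down with shut fingers.

```bash
echo '0 0 0 0
0 0 0 0
0 0 0 0' > mv.in && python3 shift.py mv.in 0|sed -n '2p;5p'; python3 -c "
from h import *
g=lambda x,y:((x+.5)/3-.5+190,(y+.5)/3-.5+100)
for z in (.1,.11): P=fish('w4',g(378,362),z); print(delta(P).round(4))"; python3 go.py 2 .067
```

```text
position: [0.6376, 0.002, 0.158]
opening: -0.0
[-0.0005 -0.0007  0.058 ]
[ 0.0034 -0.0006  0.048 ]
t 19.475 delta [ 0.0009 -0.001   0.091 ] yaw_y -0.151 f [ 0.07  0.09 -0.5 ] q6 0.07
```

```bash
echo '0.016 -0.016 0.48 0
0 0 0.16 0
0 0 0.16 0
0 0 0.16 0
0 0 0 0' > mv.in && python3 shift.py mv.in|sed -n '1,2p;4p';  echo '0 0 0.128 0
0 0 0.128 0
0 0 0.128 0
0 0 0 0' > mv.in && python3 shift.py mv.in|sed -n '2p;4p';python3 go.py 2 .067
```

```text
t: 20.1
position: [0.6369, 0.0032, 0.0983]
ft_force: [1.1, -0.0, 0.4]
position: [0.6367, 0.0032, 0.074]
ft_force: [-0.1, 0.6, 0.2]
t 20.6 delta [-0.0001 -0.      0.007 ] yaw_y -0.151 f [-0.07  0.59  0.2 ] q6 0.07
```

```bash
echo '0 0 0.064 0
0 0 0.032 0
0 0 0.016 0
0 0 0 0' > mv.in && python3 shift.py mv.in|sed -n '2p;4p';  echo '0 0 0.016 0
0 0 0.016 0
0 0 0 0' > mv.in && python3 shift.py mv.in|sed -n '2p;4p'
```

```text
position: [0.6373, 0.0031, 0.0681]
ft_force: [0.6, -0.1, 0.5]
position: [0.638, 0.003, 0.0672]
ft_force: [-0.7, -0.0, 4.6]
```

Vial a is seated, with a hard stop at 0.0672. Now for vial b.

```bash
echo '0 0 -0.8 0
0 0 -0.64 0
0 0 0 0' > mv.in && python3 shift.py mv.in|sed -n '2p;4p'; python3 go.py .42 -.3593 .125
```

```text
position: [0.6398, 0.003, 0.1607]
ft_force: [-0.6, 0.2, 0.2]
t 21.85 delta [-0.3913 -0.1631  0.0342] yaw_y -0.151 f [-0.62  0.21  0.22] q6 0.07
```

Converted, -0.049 m is -0.784, -0.0204 m is -0.3264.

```bash
echo '-0.784 -0.3264 0 0
-0.784 -0.3264 0 0
-0.784 -0.3264 0 0
-0.784 -0.3264 0 0' > mv.in && python3 shift.py mv.in 0.045 >/dev/null; echo '-0.784 -0.3264 0 0
-0.784 -0.3264 0 0
-0.784 -0.3264 0 0
-0.784 -0.3264 0 0' > mv.in && python3 shift.py mv.in >/dev/null; echo '0 0 0.544 0
0 0 0 0
0 0 0 0' > mv.in && python3 shift.py mv.in|sed -n '2p;4p' ; python3 go.py .42 -.3593 .049
python3 - <<'E'
from workcell import env
import cv2,numpy as np
c=env.camera("wrist"); np.savez("w5.npz",K=c["camera_matrix"],T=c["T"])
w=c["color"][:,:,::-1]
cv2.imwrite("pics/w5.png",cv2.resize(w[130:330,190:450],None,fx=3,fy=3,interpolation=cv2.INTER_CUBIC))
E
```

```text
position: [0.417, -0.3592, 0.1218]
ft_force: [0.6, 0.9, 0.1]
t 23.225 delta [0.0003 0.003  0.0728] yaw_y -0.1503 f [0.55 0.91 0.12] q6 -0.66
```

View pics/w5.png

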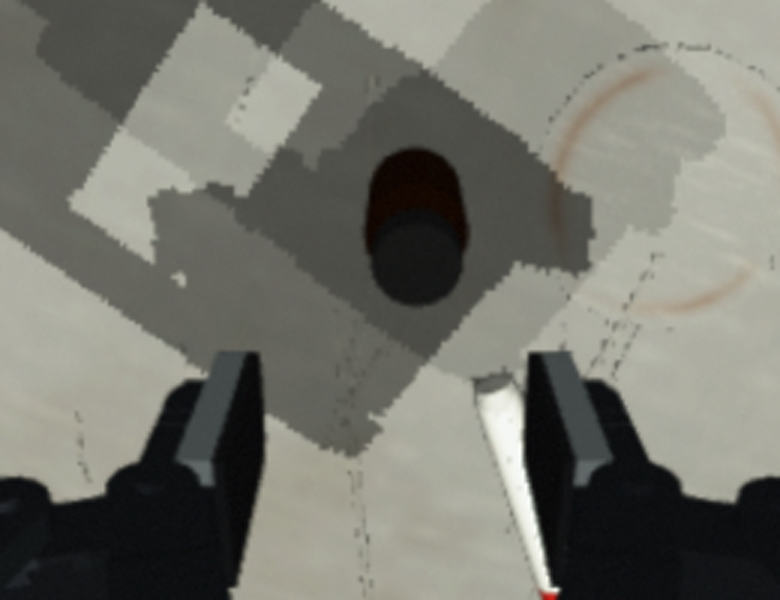

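Vial b's cap top is centred at crop (417,258).

```bash
python3 -c "
from h import *
P=fish('w5',((417.5)/3-.5+190,258.5/3-.5+130),.062); print(P,delta(P))"
```

```text
[ 0.42278238 -0.35612861  0.062     ] [0.00419027 0.00460997 0.06066787]
```

Converted, 0.0035 m is 0.056, 0.0028 m is 0.0448.

```bash
echo '0.0448 0.056 0.64 0
0 0 0.4 0
0 0 0.112 0
0 0 0 0' > mv.in && python3 shift.py mv.in|sed -n '2p;4p'; echo '0 0 0 0
0 0 0 0
0 0 0 0
0 0 0 0' > mv.in && python3 shift.py mv.in 0;  echo '0 0 -0.64 0
0 0 -0.8 0
0 0 -0.48 0
0 0 0 0' > mv.in && python3 shift.py mv.in|sed -n '2p;4,6p'; python3 go.py 0 .165
```

```text
position: [0.4216, -0.3577, 0.0509]
ft_force: [-0.8, 0.3, -0.4]
t: 24.28
position: [0.422, -0.3587, 0.0521]
eef_rot: [0.002, 0.758, 0.652, 0.0]
ft_force: [0.1, -0.0, 6.2]
opening: 0.0194
grasp_force: 58.6
position: [0.4222, -0.359, 0.1736]
ft_force: [0.2, 0.1, -0.4]
opening: 0.0189
grasp_force: 58.7
t 24.775 delta [0.4723 0.1576 0.0075] yaw_y -0.1511 f [ 0.16  0.11 -0.4 ] q6 -0.65
```

```bash
echo '0.8368 0.28 0 0
0.8368 0.28 0 0
0.8368 0.28 0 0
0.8368 0.28 0 0
0.8368 0.28 0 0' > mv.in && python3 shift.py mv.in>/dev/null;echo '0.8368 0.28 0 0
0.8368 0.28 0 0
0.8368 0.28 0 0
0.8368 0.28 0 0' > mv.in && python3 shift.py mv.in>/dev/null;echo '0 0 0 0
0 0 0 0' > mv.in && python3 shift.py mv.in|sed -n '2p;4,6p'; python3 go.py 0 .1
```

```text
position: [0.6462, 0.0839, 0.1678]
ft_force: [-0.4, 0.1, -1.0]
opening: 0.0187
grasp_force: 58.8
t 26.15 delta [0.0007 0.003  0.0678] yaw_y -0.1505 f [-0.44  0.13 -0.99] q6 0.2
```

```bash
echo '0 0.048 0.24 0
0 0 0.16 0
0 0 0.16 0
0 0 0.08 0
0 0 0 0' > mv.in && python3 shift.py mv.in|sed -n '2p;4p'; echo '0 0 0.096 0
0 0 0.096 0
0 0 0.096 0
0 0 0 0' > mv.in && python3 shift.py mv.in|sed -n '2p;4p';python3 go.py 0 .0995
```

```text
position: [0.6499, 0.0834, 0.1293]
ft_force: [-0.1, -0.0, -0.9]
position: [0.6497, 0.0836, 0.1109]
ft_force: [0.2, 0.9, -0.4]
t 27.275 delta [ 0.0004 -0.0007  0.0114] yaw_y -0.1509 f [ 0.24  0.9  -0.38] q6 0.2
```

Then release, lift, shut the fingers and push.

Converted, 0.006 m is 0.096, 0.004 m is 0.064.

```bash
echo '0 0 0.096 0
0 0 0.064 0
0 0 0.016 0
0 0 0 0' > mv.in && python3 shift.py mv.in|sed -n '2p;4p'; echo '0 0 0 0
0 0 0 0
0 0 0 0' > mv.in && python3 shift.py mv.in 0.045|sed -n '2p;4p';echo '0 0 -0.48 0
0 0 -0.48 0
0 0 0 0
0 0 0 0' > mv.in && python3 shift.py mv.in|sed -n '2p;4p';echo '0 0 0 0
0 0 0 0
0 0 0 0' > mv.in && python3 shift.py mv.in 0|sed -n '2p;5p'; python3 go.py 0 .1
```

```text
position: [0.6502, 0.0836, 0.1009]
ft_force: [0.6, -0.1, -1.3]
position: [0.6505, 0.0836, 0.1013]
ft_force: [-1.2, 0.2, -0.1]
position: [0.6499, 0.0836, 0.1603]
ft_force: [-0.3, 0.3, -0.2]
position: [0.6501, 0.0836, 0.1604]
opening: 0.0003
t 29.025 delta [ 0.0004 -0.001   0.0604] yaw_y -0.151 f [-0.21 -0.87  0.16] q6 0.2
```

Converted, 0.03 m is 0.48, 0.01 m is 0.16.

```bash
echo '0.0064 -0.016 0.48 0
0 0 0.16 0
0 0 0.16 0
0 0 0.16 0
0 0 0 0' > mv.in && python3 shift.py mv.in|sed -n '1,2p;4p';  echo '0 0 0.128 0
0 0 0.128 0
0 0 0.128 0
0 0 0 0' > mv.in && python3 shift.py mv.in|sed -n '2p;4p'; echo '0 0 0.064 0
0 0 0.032 0
0 0 0.016 0
0 0 0 0' > mv.in && python3 shift.py mv.in|sed -n '2p;4p'
```

```text
t: 29.65
position: [0.649, 0.0841, 0.1004]
ft_force: [0.4, 0.9, 0.0]
position: [0.6488, 0.0841, 0.0759]
ft_force: [0.8, -0.1, 0.0]
position: [0.6495, 0.0841, 0.0702]
ft_force: [-0.5, 1.0, 1.2]
```

Converted, 0.002 m is 0.032, 0.001 m is 0.016.

```bash
echo '0 0 0.032 0
0 0 0.016 0
0 0 0 0' > mv.in && python3 shift.py mv.in|sed -n '2p;4p'; echo '0 0 0.016 0
0 0 0.016 0
0 0 0 0' > mv.in && python3 shift.py mv.in|sed -n '2p;4p'
```

```text
position: [0.6496, 0.0841, 0.0673]
ft_force: [0.1, 0.3, 2.3]
position: [0.6507, 0.0843, 0.0672]
ft_force: [-0.8, -0.5, 9.4]
```

Vial b is seated at 0.0672 too. I'll retract and check.

```bash
echo '0 0 -0.8 0
0 0 -0.8 0
-0.8 -0.48 -0.32 0
-0.8 -0.48 0 0
-0.8 -0.48 0 0' > mv.in && python3 shift.py mv.in>/dev/null; echo '-0.8 -0.48 0 0
-0.8 -0.48 0 0
0 0 0 0
0 0 0 0' > mv.in && python3 shift.py mv.in|sed -n '1,2p;4p'
python3 - <<'E'
from workcell import env
import cv2,numpy as np
s=env.camera("scene")["color"][:,:,::-1]; t=env.camera("top")["color"][:,:,::-1]
k=lambda a:cv2.resize(a,(396,396),interpolation=cv2.INTER_CUBIC)
cv2.imwrite("pics/fin.png",np.hstack([k(s[185:275,170:260]),k(t[140:270,250:470][:, :]) if 0 else k(t[130:350,240:460])]))
E
```

```text
t: 32.52
position: [0.4635, -0.1403, 0.1849]
ft_force: [0.6, 0.6, -0.8]
```

View pics/fin.png

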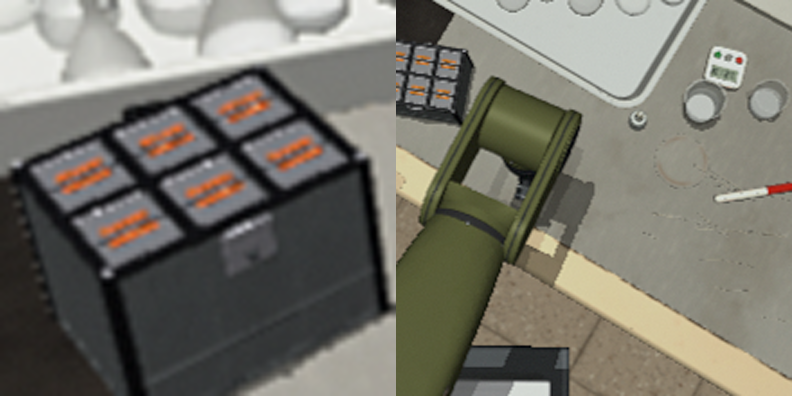

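All six flap pairs are shut (crop slits near (70,165) to (300,155)). Both vials are gone from the worktop, and the dropper, cups and timer are in place, so I'm handing the job in.

```bash
python3 -c "
from workcell import env
print(env.close_job())"
```

```text
the job is handed in; nothing more can be done
None
```

The two loose vials are in the crate's two empty cells (cells 4 and 6), cap up and pushed down to a hard stop at the seated height. All six flap pairs are shut, the other things on the worktop look undisturbed, and I handed the job in at about 33 s; no verdict came back.

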